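# Clear the spring door of a tool caddy and press it open

### The job

A stainless steel socket has been left standing on the spring door of the green tool caddy. With your fingertips push the socket across, without lifting it or tipping it over, until it stands wholly on the fixed deck beside the door; then press the door down at its free edge, over the push-to-open catch, and let go so that it springs ajar. Leave it ajar and leave everything else where it is.

Things in the scene. Friction and masses are not known exactly. Their poses are not given: they have to be found in the camera images.
- caddy: Green plastic tool caddy, 140 (x) by 280 (y) by 110 mm high, fixed to the shelf. Origin at the centre of its underside; z up; -x is its front, towards the robot. Its top is flat: the half at +y is the spring door, the half at -y the fixed deck, flush with it (1 mm lower); the seam between them runs along x at y = 0.
- deck_middle (a point): Centre of the fixed deck, on its top face (109 mm above the caddy's underside). The deck measures 132 (x) by 135 mm (y) inside a rim 6 mm high on its three outer sides; there is no rim or step up at the side to the door. It is bare but for the tire levers along its back (+x) edge. Axes as the caddy's.
- socket_center (a point): Centre of the stainless steel socket, a plain upright cylinder 30 mm in diameter at the foot (26 mm at the top) and 40 mm high, about 0.13 kg, loose; the point lies 20 mm above its foot. It starts standing upright on the door. It must end standing on the deck.
- door_press (a point): Point on the flat top face of the door (128 by 132 mm, top 110 mm above the shelf), above the catch: 18 mm in from the free edge (on the caddy's -x side), midway along the door, 112 mm from the hinge. Axes are the door's: x from free edge to hinge, y along the hinge, z out of the top face.
- door (a joint): Angle of the door (rad) about the hinge along its back (+x) edge: 0 shut and latched, positive opening upwards. Pressing at point door_press by about 3 mm (to -0.03, 3 to 4 N) frees the catch; a stop lies at -0.055 (6 mm). Let go, it springs up to about 0.42 and stays, free edge some 50 mm up. It does not catch again.
- levers: Pair of yellow plastic tire levers clipped side by side, 27 (x) by 102 (y) by 11 mm, lying on the deck along the caddy's back edge, loose; origin at the centre of the underside. A bystander.
- bowl: Speckled blue ceramic bowl, 120 mm across and 55 mm high, on the shelf at the door end of the caddy; origin at the centre of the underside. A bystander.
- tray: Chrome spoke nipple tray with eight compartments, 75 by 120 by 18 mm, on the shelf in front of the caddy; origin at the centre of the underside. A bystander.
- oil: White plastic oil bottle, 48 mm in diameter, 140 mm high; origin at the centre of the underside. A bystander.
- spanner: Steel spanner, 170 mm long, lying flat. A bystander.
- tape: Black roll of tape, 80 mm across, 22 mm high, lying flat; origin at the centre of the underside. A bystander.
- mug: White mug, 80 mm across, 90 mm high; origin at the centre of the underside. A bystander.
- socket: The same socket: origin at the centre of its foot, z along its axis.

How it is judged:
By the outcome, as a careful person would: the job done as asked, in the order asked, and still so for the second after the job is handed in, with the robot touching nothing.
It also fails if it takes over 48 s, if anything falls off the work surface, if the arm or the gripper's body presses on something with over 40 N, if the wrist force passes 120 N, or if a joint passes its speed limit or range.

### The arm

A 7-joint arm with a two-finger parallel gripper is mounted at the origin on the work surface. World frame = base frame: x ahead of the robot, y to its left, z up, the work surface at z = 0. Lengths are in mm, angles in rad, forces in N, time in s.
With the tool pointing down it reaches from about 400 to 875 mm from the base axis. Payload 4.4 kg.
Tool frame: the origin (TCP) lies at the very end of the fingers, on their centre line; the grasp point (between the pads) lies 19 mm behind it; z points along the fingers, y is the line along which they close (so a half turn about z gives the same grasp; the last joint's range is limited). The gripper opens to 85 mm and grips with 20 to 120 N. Pads are 22 mm wide; open, the fingers measure 114 mm over their backs; the gripper's body (76 mm by 85 mm) begins 54 mm behind the grasp point. The pads swing forward as they close: fully open they stand 13 mm farther back than shut.
Start: joints at [1.134, 0.628, 0.038, 1.517, -0.027, 0.996, -0.02], TCP at [235.563, -605.828, 231.313] pointing down, gripper open.
Joint ranges: [-3.06, 3.06], [-0.37, 2.12], [-1.25, 1.32], [0.18, 2.47], [-1.1, 4.24], [0.23, 1.98], [-2.94, 2.94]. Speed limits (rad/s): [2.57, 2.57, 3.14, 3.14, 3.14, 3.14, 3.14].

### API

Orientations are given as [roll, pitch, yaw] about the fixed x, y, z axes, in that order (R = Rz(yaw) Ry(pitch) Rx(roll)).
In Python, from cell import ctrl gives the robot as it stands.
- The arm moves only by the tool step_arm, never from a script. Its argument "series" is a list that holds one entry, the list of rows, each a list of 7 numbers: the turn, a rotation vector about the tool's x, y, z as a fraction of full scale, then the shift along the tool's x, y, z as a fraction of full scale, then the closure, from 0 (fully open) to 1 (shut). In form: [[[ax, ay, az, tx, ty, tz, gripper], ...]]. A call has 1 to 12 rows; each row shifts and turns the commanded pose from where the row before left it, along the tool's axes as they then stand; what a row does not reach is not made up. Full scale, the value 1, is 150 mm for a shift and 45 degrees for a turn. A row lasts 1/10 s, in which the tool goes at most 50 mm and 8.59 degrees, less where a joint would pass 70% of its speed; a pose out of reach is approached as far as the arm can. A call with a number of a shift or a turn outside -1 to 1 is refused whole. A call with a gripper value outside its range is refused whole. The fingers move at their own pace and stop on an object; the grip force is fixed at half the most. Time passes only in rows, so rows that do not move let the fingers close. It gives the time, the measured TCP pose, the force, the opening and the grip force at its end, in the units of the state.
- ctrl.read_state(): the state, without advancing time (a new reading comes with each control period).
- ctrl.get_image(name): name is "side" or "top" or "wrist"; returns a dict with "img" (420x560x3 uint8, red, green, blue), "fx", "fy", "cx", "cy" (pixels), "R" (3x3) and "t" (3): a world point X has camera coordinates R X + t. Camera axes: x right, y down, z forward; pixel columns grow to the right and rows downward; lengths in mm; the calibration is good to about 2 mm. A picture is of the moment at which its call begins. There is no depth.
- ctrl.finish_job(): hands the job in; it is judged then, once.
Trained networks look in a picture, given as the dict that the camera call returned (one of the last four; its "shot" number tells which), for a name from the list of things; names that differ only in an ending like _2 or _b are one class to them, and where a whole thing is asked for, a point or a joint stands for the part that bears it (a point fixed in the world has none). Each returns a list of dicts, best first, with "score" (0 to 1); they miss things now and then, are a little off and sometimes report something else, mostly with a low value. They report only what shows in the picture. A call takes as long as a camera call.
- ctrl.recognise(picture, thing): "centre" ([column, row] in pixels, amid what is visible of it).
The state is a dict: "clock": time; "qpos": joint angles; "qd": joint speeds; "tau": joint torques, N m; "eef_pos": TCP position; "tool_rot": TCP orientation; "force": force on the tool from outside, world axes, zero at the start; "torque": the same for the moment, N m; "width": finger opening in mm; "gripper_force": force on a finger pad.
Only numpy, scipy, OpenCV 4.12 (cv2) and the standard library are available. Lean on these libraries where they do the work, as an engineer would, in place of code of your own. Each camera call takes 0.05 s, during which the arm holds its last target. There are 200 camera calls.

## Working session

There is one attempt and no reset: what is moved stays moved. The work goes in short steps, Python scripts to look and compute and a tool call to move; the robot and the scene stay as the last step left them, time stands still between calls to the robot, and variables do not carry over. Pictures are saved under pics/ and viewed, at most 10 in all, crops included, and the job is handed in when it is done.

Besides the shell and the picture viewer there is one more tool, called after "Request:" as name(argument=value, ...) on one line, values as JSON. step_arm: Moves the arm, as the interface text tells. Shift numbers are shares of 150 mm and turn numbers shares of 45 degrees, none past 1 either way. Its arguments: {"type":"object","properties":{"series":{"type":"array","items":{"type":"array","items":{"type":"array","items":{"type":"number","minimum":-1,"maximum":1}}}}},"required":["series"]}

```bash
mkdir -p pics; cat > h.py <<'E'
import numpy as np, cv2
from cell import ctrl
def ray(p,uv):
    R=np.array(p["R"]);t=np.array(p["t"])
    d=R.T@np.array([(uv[0]-p["cx"])/p["fx"],(uv[1]-p["cy"])/p["fy"],1]); return -R.T@t,d
def atz(p,uv,z):
    o,d=ray(p,uv); return o+d*(z-o[2])/d[2]
def proj(p,X):
    c=np.array(p["R"])@np.array(X,float)+np.array(p["t"]); return [p["fx"]*c[0]/c[2]+p["cx"],p["fy"]*c[1]/c[2]+p["cy"]]
def tri(a,b):
    A=0;B=0
    for o,d in(a,b):
        d=d/np.linalg.norm(d);M=np.eye(3)-np.outer(d,d);A=A+M;B=B+M@o
    return np.linalg.solve(A,B)
E
python3 - <<'E'
from h import *
np.set_printoptions(precision=1,suppress=True)
s=ctrl.read_state();print(s["clock"],s["eef_pos"],s["tool_rot"],s["force"])
P={n:ctrl.get_image(n) for n in("top","side")}
for n,p in P.items(): cv2.imwrite(f"pics/{n}0.png",p["img"][...,::-1])
for th in "caddy deck_middle socket_center door_press levers bowl tray oil mug".split():
    r={n:(ctrl.recognise(p,th) or [None])[0] for n,p in P.items()}
    print(th,{n:v and (np.round(v["centre"]),round(v["score"],2)) for n,v in r.items()}, end=" ")
    if all(r.values()): print(tri(*[ray(P[n],r[n]["centre"]) for n in P]))
    else: print()
E
```

```text
0.0 [ 235.3 -605.2  230.4] [-3.1  0.   0.4] [ 0.5  1.5 -0.4]
caddy {'top': (array([310., 193.]), 0.97), 'side': (array([265., 195.]), 0.69)} [602.  -67.   42.9]
deck_middle {'top': (array([311., 193.]), 0.6), 'side': (array([264., 194.]), 0.98)} [606.4 -71.3  42. ]
socket_center {'top': (array([293., 200.]), 0.5), 'side': (array([270., 186.]), 0.67)} [558.9  -7.1 132.3]
door_press {'top': (array([291., 197.]), 0.62), 'side': (array([259., 198.]), 0.91)} [583.6  -0.5  88.2]
levers {'top': (array([327., 166.]), 0.57), 'side': (array([250., 161.]), 0.73)} [ 674.  -116.1  109.8]
bowl {'top': (array([249., 216.]), 0.9), 'side': (array([258., 252.]), 0.81)} [529.  134.6  36.6]
tray {'top': (array([323., 230.]), 0.82), 'side': (array([306., 205.]), 0.79)} [ 487.8 -112.1    6.6]
oil {'top': (array([422., 224.]), 0.72), 'side': (array([340., 138.]), 0.67)} [ 494.1 -430.8   52.5]
mug {'top': (array([406., 166.]), 0.92), 'side': (array([280., 134.]), 0.67)} [ 700.1 -398.1   33. ]
```

View pics/top0.png

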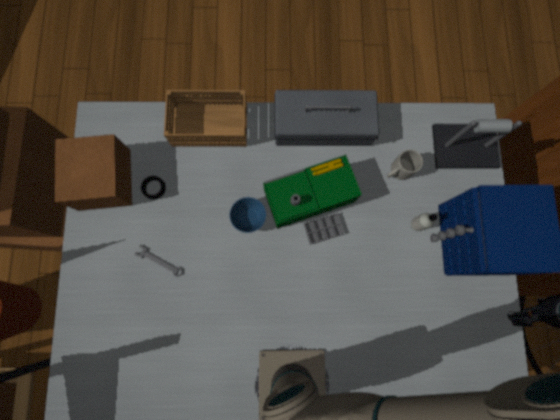

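View pics/side0.png

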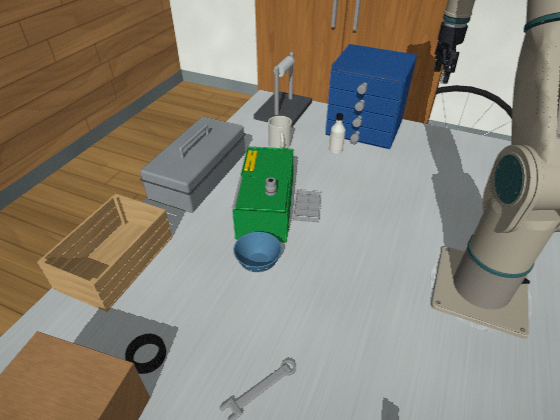

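The top view shows the green caddy at about (312,192), turned some 15°. The socket is at (295,199), the levers lie along its back at (327,166), the bowl is at (248,214) and the tray at (325,228). The side view agrees. Next I fit the caddy pose.

```bash
cat >> h.py <<'E'
def green(p):
    h=cv2.cvtColor(p["img"],cv2.COLOR_RGB2HSV); m=cv2.inRange(h,(50,120,30),(75,255,255))
    n,l,s,_=cv2.connectedComponentsWithStats(m); return l==1+np.argmax(s[1:,4])
def C2W(c,q):  # caddy pose c=(x,y,yaw), q in caddy frame
    a=np.cos(c[2]);b=np.sin(c[2]); return np.array([c[0]+a*q[0]-b*q[1],c[1]+b*q[0]+a*q[1],q[2]])
def W2C(c,X):
    a=np.cos(c[2]);b=np.sin(c[2]);d=np.array(X)[:2]-c[:2]; return np.array([a*d[0]+b*d[1],-b*d[0]+a*d[1],X[2]])
def delta(goal,rpy):
    """remaining move in tool-axis units: turn (frac of 45deg), shift (frac of 150mm, in present tool axes)"""
    from scipy.spatial.transform import Rotation as Ro
    s=ctrl.read_state();R0=Ro.from_euler("xyz",s["tool_rot"]);G=Ro.from_euler("xyz",rpy)
    return (R0.inv()*G).as_rotvec()/(np.pi/4), R0.inv().apply(np.array(goal)-s["eef_pos"])/150
E
python3 - <<'E'
from h import *
from scipy.optimize import minimize
np.set_printoptions(precision=3,suppress=True)
P=[ctrl.get_image(n) for n in("top","side")]
H=[]
for p in P:
    m=green(p); H.append(cv2.convexHull(np.argwhere(m)[:,::-1].astype(np.int32)))
box=[(x,y,z) for x in(-70,70) for y in(-140,140) for z in(0,115)]
def cost(c):
    e=0
    for p,h in zip(P,H):
        pr=np.array([proj(p,C2W(c,q)) for q in box],np.float32)
        hu=cv2.convexHull(pr); a=cv2.intersectConvexConvex(hu,h.astype(np.float32))[0]
        e+=cv2.contourArea(hu)+cv2.contourArea(h.astype(np.float32))-2*a
    return e
best=min((minimize(cost,[603,-68,y],method="Nelder-Mead",options=dict(initial_simplex=[[603,-68,y],[620,-68,y],[603,-50,y],[603,-68,y+.1]])) for y in(.1,.2,.3)),key=lambda r:r.fun)
c=best.x; print(c,best.fun,[cv2.contourArea(h) for h in H])
np.save("c.npy",c)
print("socket caddy",W2C(c,np.array([558.9,-7.1,132.3])),[W2C(c,atz(p,u,132)) for p,u in zip(P,((293,200),(270,186)))])
print("levers",W2C(c,np.array([674,-116,110])))
s=ctrl.read_state();print(s["tool_rot"])
g=C2W(c,(-25,45,250)); 
for r in ([np.pi,0,c[2]],[np.pi,0,c[2]+np.pi/2]): print(g,delta(g,r))
E
```

```text
[600.451 -69.398   0.332] 503.69523871468846 [4069.0, 4848.0]
socket caddy [-18.976  72.439 132.3  ] [array([-18.872,  73.379, 132.   ]), array([-19.266,  71.204, 132.   ])]
levers [ 54.342 -68.03  110.   ]
[-3.142 -0.     0.371]
[562.149 -35.004 250.   ] (array([-0.   , -0.   ,  0.049]), array([ 3.408, -2.758, -0.124]))
[562.149 -35.004 250.   ] (array([-0.   , -0.   , -1.951]), array([ 3.408, -2.758, -0.124]))
```

Request:
step_arm(series=[[[0,0,0,0.22,-0.18,-0.01,0.5],[0,0,0,0.22,-0.18,-0.01,0.5],[0,0,0,0.22,-0.18,-0.01,0.5],[0,0,0,0.22,-0.18,-0.01,0.5],[0,0,0,0.22,-0.18,-0.01,0.5],[0,0,0,0.22,-0.18,-0.01,0.5],[0,0,0,0.22,-0.18,-0.01,0.5],[0,0,0,0.22,-0.18,-0.01,0.5],[0,0,0,0.22,-0.18,-0.01,0.5],[0,0,0,0.22,-0.18,-0.01,0.5],[0,0,0,0.22,-0.18,-0.01,0.5],[0,0,0,0.22,-0.18,-0.01,0.5]]])

```text
clock: 2.3
eef_pos: [488.0, -158.8, 249.7]
tool_rot: [3.141, -0.001, 0.371]
force: [-0.1, -0.1, -0.9]
width: 42.7
gripper_force: 0.0
```

Request:
step_arm(series=[[[0,0,-0.18,0,0,0,0.8],[0,0,-0.18,0,0,0,0.8],[0,0,-0.18,0,0,0,0.8],[0,0,-0.18,0,0,0,0.8],[0,0,-0.18,0,0,0,0.8],[0,0,-0.18,0,0,0,0.8],[0,0,-0.18,0,0,0,0.8],[0,0,-0.18,0,0,0,0.8],[0,0,-0.18,0,0,0,0.8],[0,0,-0.18,0,0,0,0.8],[0,0,-0.15,0,0,0,0.8],[0,0,0,0,0,0,0.8]]])

```text
clock: 3.5
eef_pos: [487.3, -160.5, 249.4]
tool_rot: [3.141, -0.0, 1.902]
force: [0.3, 0.1, -0.2]
width: 17.1
gripper_force: 0.0
```

```bash
cat > look.py <<'E'
import sys
from h import *
np.set_printoptions(precision=3,suppress=True)
c=np.load("c.npy"); s=ctrl.read_state()
print(s["clock"],"eef caddy",W2C(c,s["eef_pos"]),s["tool_rot"],s["width"],s["force"],"q",np.array(s["qpos"]))
p=ctrl.get_image("wrist"); im=np.ascontiguousarray(p["img"][...,::-1])
for th in("socket_center","levers","door_press"):
    for r in ctrl.recognise(p,th)[:2]:
        z=dict(socket_center=129,levers=115,door_press=110)[th]
        print(th,r["score"],r["centre"],W2C(c,atz(p,r["centre"],z)))
for q in [(-70,-140,115),(70,-140,115),(70,140,110),(-70,140,110),(-64,0,110),(64,0,110)]:
    u=proj(p,C2W(c,q))
    if abs(u[0])<2000 and abs(u[1])<2000: cv2.drawMarker(im,tuple(int(round(v)) for v in u),(0,0,255),0,14)
cv2.imwrite(f"pics/{sys.argv[1]}.png",im)
E
python3 look.py w1; python3 -c "
from h import *
c=np.load('c.npy');print(delta(C2W(c,(-19,72,250)),[np.pi,0,c[2]+np.pi/2]))"
```

```text
3.5 eef caddy [-136.722  -49.265  249.372] [ 3.141 -0.     1.902] 17.142051985657186 [ 0.27   0.096 -0.246] q [ 0.553  0.434 -0.41   1.865  0.218  0.886  0.37 ]
socket_center 0.69 [439.0, 48.5] [-21.152  71.329 129.   ]
levers 0.91 [483.2, 208.4] [ 44.88  -59.099 115.   ]
levers 0.26 [459.2, 74.4] [  4.126  54.672 115.   ]
door_press 0.94 [458.2, 72.8] [  5.642  56.381 110.   ]
(array([ 4.66461782e-05,  2.44535252e-04, -3.29731756e-03]), array([ 0.80981866,  0.78247214, -0.00429178]))
```

View pics/w1.png

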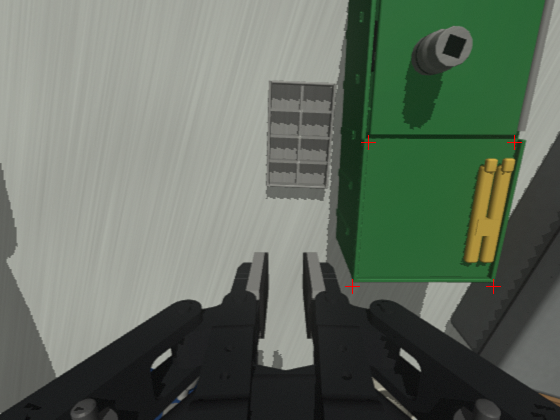

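The overlay fits to about 4 mm. The socket stands at caddy (-20,71), clear of the seam and levers. I'll go round to its far side and come down there.

Request:
step_arm(series=[[[0,0,0,0.184,0.129,0,0.8],[0,0,0,0.184,0.129,0,0.8],[0,0,0,0.184,0.129,0,0.8],[0,0,0,0.184,0.129,0,0.8],[0,0,0,0.184,0.129,0,0.8],[0,0,0,0.184,0.129,0,0.8],[0,0,0,0,0,0.15,0.8],[0,0,0,0,0,0.15,0.8],[0,0,0,0,0,0.15,0.8],[0,0,0,0,0,0.15,0.8],[0,0,0,0,0,0.1,0.8],[0,0,0,0,0,0,0.8]]])

```text
clock: 4.9
eef_pos: [541.6, 33.8, 142.4]
tool_rot: [-3.137, -0.001, 1.901]
force: [0.1, -0.1, -0.1]
width: 17.1
gripper_force: 0.0
```

```bash
python3 look.py w2
```

```text
4.9 eef caddy [-21.987 116.761 142.429] [-3.137 -0.001  1.901] 17.0758146201528 [ 0.053 -0.149 -0.067] q [ 0.124  0.619 -0.36   1.895  0.328  0.689 -0.101]
socket_center 0.78 [281.9, 334.5] [-24.074  66.564 129.   ]
door_press 0.97 [343.7, 247.7] [ 13.107 113.959 110.   ]
```

View pics/w2.png

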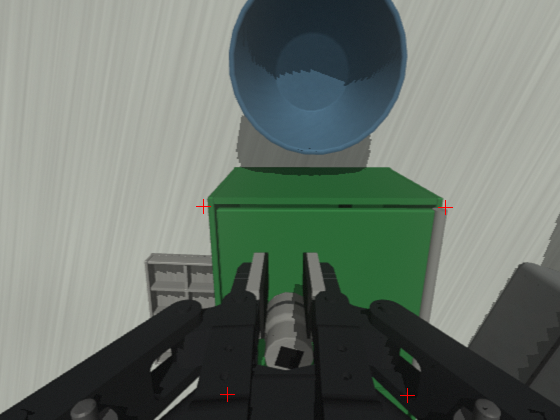

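The socket sits centred between the fingers at column ~287, and the tips are behind it with the door clear below. Lowering.

Request:
step_arm(series=[[[0,0,0,0,0,0.06,0.8],[0,0,0,0,0,0.06,0.8],[0,0,0,0,0,0.05,0.8],[0,0,0,0,0,0,0.8],[0,0,0,0,0,0,0.8]]])

```text
clock: 5.6
eef_pos: [542.9, 34.1, 118.5]
tool_rot: [-3.141, -0.0, 1.902]
force: [-0.1, 0.5, 0.1]
width: 17.2
gripper_force: 0.0
```

Request:
step_arm(series=[[[0,0,0,0,0,0.023,0.8],[0,0,0,0,0,0,0.8],[0,0,0,-0.03,0,0,0.8],[0,0,0,-0.03,0,0,0.8],[0,0,0,-0.03,0,0,0.8],[0,0,0,-0.03,0,0,0.8],[0,0,0,-0.03,0,0,0.8],[0,0,0,-0.03,0,0,0.8],[0,0,0,-0.03,0,0,0.8],[0,0,0,-0.03,0,0,0.8],[0,0,0,-0.03,0,0,0.8],[0,0,0,0,0,0,0.8]]])

```text
clock: 6.8
eef_pos: [556.6, -5.2, 115.4]
tool_rot: [3.141, 0.001, 1.901]
force: [-0.3, 0.6, -0.3]
width: 17.0
gripper_force: 0.0
```

```bash
python3 look.py w3; python3 - <<'E'
from h import *
p=ctrl.get_image("side"); im=p["img"][...,::-1]; cv2.imwrite("pics/s3.png",cv2.resize(im[110:270,190:350],None,fx=3,fy=3))
c=np.load("c.npy")
for r in ctrl.recognise(p,"socket_center")[:1]: print(r,W2C(c,atz(p,r["centre"],130)))
E
```

```text
6.8 eef caddy [-20.522  74.935 115.37 ] [3.141 0.001 1.901] 17.02078818699195 [-0.341  0.573 -0.342] q [ 0.183  0.673 -0.345  1.881  0.358  0.648 -0.051]
socket_center 0.64 [281.0, 329.1] [-22.645  49.886 129.   ]
levers 0.51 [343.8, 214.1] [  7.369 104.116 115.   ]
levers 0.48 [408.0, 415.8] [ 52.621 -22.783 115.   ]
door_press 0.75 [343.9, 214.9] [  8.412 102.032 110.   ]
```

View pics/s3.png

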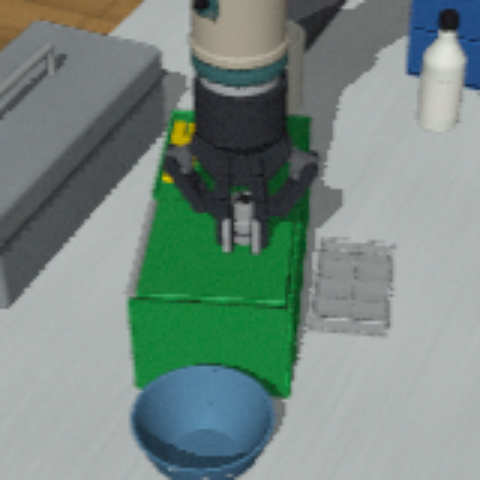

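The side view shows the socket upright between the fingers and moving with them, about halfway to the seam. I'll keep pushing.

Request:
step_arm(series=[[[0,0,0,-0.02,0,0,0.8],[0,0,0,-0.03,0,0,0.8],[0,0,0,-0.04,0,0,0.8],[0,0,0,-0.04,0,0,0.8],[0,0,0,-0.04,0,0,0.8],[0,0,0,-0.04,0,0,0.8],[0,0,0,-0.04,0,0,0.8],[0,0,0,-0.04,0,0,0.8],[0,0,0,-0.04,0,0,0.8],[0,0,0,-0.04,0,0,0.8],[0,0,0,-0.04,0,0,0.8],[0,0,0,-0.04,0,0,0.8]]])

```text
clock: 8.3
eef_pos: [578.3, -68.7, 115.3]
tool_rot: [-3.141, 0.0, 1.902]
force: [-0.6, 1.0, 0.6]
width: 17.3
gripper_force: 0.3
```

Request:
step_arm(series=[[[0,0,0,-0.04,0,0,0.8],[0,0,0,-0.04,0,0,0.8],[0,0,0,-0.04,0,0,0.8],[0,0,0,-0.02,0,0,0.8],[0,0,0,-0.01,0,0,0.8],[0,0,0,0,0,0,0.8]]])

```text
clock: 8.9
eef_pos: [585.7, -89.6, 115.4]
tool_rot: [3.142, 0.0, 1.902]
force: [-0.0, -0.2, 1.0]
width: 16.7
gripper_force: 0.0
```

```bash
python3 look.py w4; python3 - <<'E'
from h import *
p=ctrl.get_image("side"); im=p["img"][...,::-1]; w=cv2.imread("pics/w4.png")
cv2.imwrite("pics/s4.png",np.hstack([cv2.resize(im[120:250,200:330],(420,420)),w[:,180:]]))
E
```

```text
8.9 eef caddy [-20.564 -14.283 115.382] [3.142 0.    1.902] 16.663721816173656 [-0.021 -0.231  0.982] q [ 0.331  0.715 -0.362  1.78   0.364  0.712  0.103]
socket_center 0.77 [282.2, 331.5] [-22.079 -40.741 129.   ]
levers 0.87 [419.0, 294.7] [ 48.738 -29.108 115.   ]
levers 0.27 [332.1, 106.8] [ -0.433  63.633 115.   ]
door_press 0.72 [336.1, 107.8] [  2.072  63.244 110.   ]
```

View pics/s4.png

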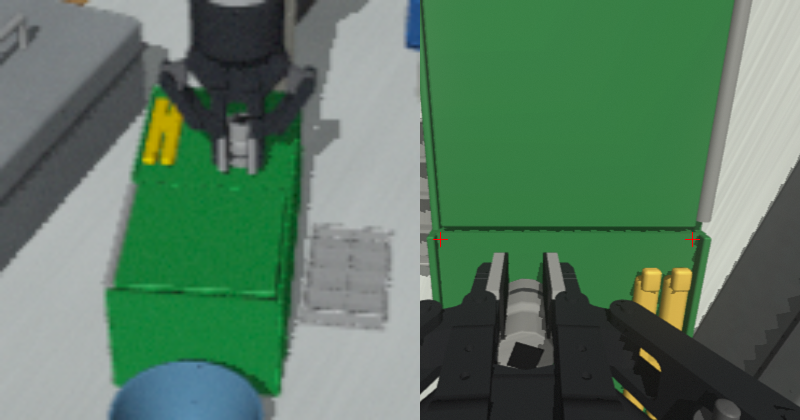

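The socket stands upright on the deck at caddy y≈-40. The seam is at image row 228, so it actually lies at about +5. The levers haven't moved. Next: back off, lift, close the fingers and go over the press point.

Request:
step_arm(series=[[[0,0,0,0.05,0,0,0.8],[0,0,0,0.1,0,0,0.8],[0,0,0,0,0,-0.1,0.8],[0,0,0,0,0,-0.15,0.8],[0,0,0,0,0,-0.05,1],[0,0,0,0.1,-0.04,0,1],[0,0,0,0.1,-0.04,0,1],[0,0,0,0.1,-0.04,0,1],[0,0,0,0.127,-0.05,0,1],[0,0,0,0,0,0,1],[0,0,0,0,0,0,1],[0,0,0,0,0,0,1]]])

```text
clock: 10.35
eef_pos: [533.9, -16.5, 160.3]
tool_rot: [3.141, 0.001, 1.901]
force: [0.1, 0.4, 0.0]
width: 0.1
gripper_force: 0.0
```

```bash
python3 look.py w5; python3 - <<'E'
from h import *
p=ctrl.get_image("side"); im=p["img"][...,::-1]; w=cv2.imread("pics/w5.png")
cv2.imwrite("pics/s5.png",np.hstack([cv2.resize(im[120:250,200:330],(420,420)),w[:,100:480]]))
c=np.load("c.npy")
for r in ctrl.recognise(p,"socket_center")[:1]: print(r,W2C(c,atz(p,r["centre"],129)))
E
```

```text
10.35 eef caddy [-45.638  71.696 160.29 ] [3.141 0.001 1.901] 0.06492327840612028 [0.129 0.375 0.006] q [ 0.237  0.583 -0.387  1.907  0.325  0.712 -0.01 ]
door_press 0.67 [369.0, 208.3] [  7.882  88.122 110.   ]
```

View pics/s5.png

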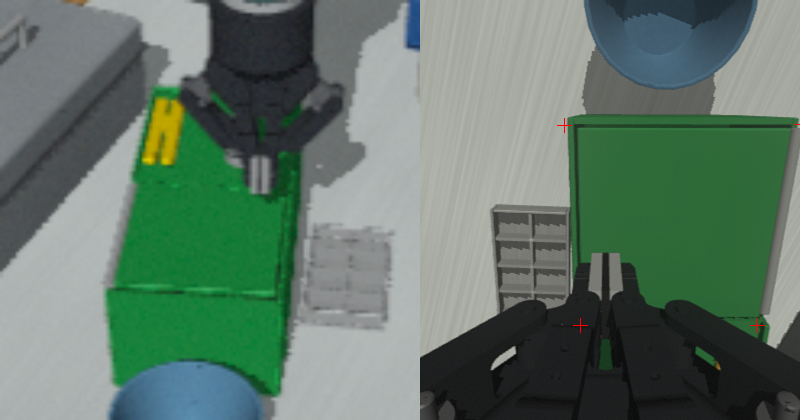

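Request:
step_arm(series=[[[0,0,0,0,0,0.1,1],[0,0,0,0,0,0.1,1],[0,0,0,0,0,0.08,1],[0,0,0,0,0,0.03,1],[0,0,0,0,0,0.01,1],[0,0,0,0,0,0.01,1],[0,0,0,0,0,0.01,1],[0,0,0,0,0,0,1],[0,0,0,0,0,0,1]]])

```text
clock: 11.55
eef_pos: [533.8, -15.8, 109.9]
tool_rot: [3.14, 0.0, 1.902]
force: [-0.9, 0.1, 2.6]
width: 0.1
gripper_force: 1.1
```

Request:
step_arm(series=[[[0,0,0,0,0,0.01,1],[0,0,0,0,0,0.01,1],[0,0,0,0,0,0.006,1],[0,0,0,0,0,0,1],[0,0,0,0,0,0,1]]])

```text
clock: 12.05
eef_pos: [533.7, -15.8, 105.6]
tool_rot: [3.141, 0.0, 1.902]
force: [1.3, -0.1, 2.7]
width: 0.3
gripper_force: 1.5
```

Request:
step_arm(series=[[[0,0,0,0,0,-0.1,1],[0,0,0,0,0,-0.2,1],[0,0,0,0,0,-0.2,1],[0,0,0,0,0,-0.2,1],[0,0,0,0,0,-0.2,1],[0,0,0,0,0,0,1],[0,0,0,0,0,0,1],[0,0,0,0,0,0,1]]])

```text
clock: 12.85
eef_pos: [532.2, -16.1, 239.2]
tool_rot: [-3.139, -0.001, 1.902]
force: [-0.8, -0.6, 0.5]
width: -0.1
gripper_force: 0.0
```

```bash
python3 look.py w6; python3 - <<'E'
from h import *
p=ctrl.get_image("side"); im=p["img"][...,::-1]; w=cv2.imread("pics/w6.png")
cv2.imwrite("pics/s6.png",np.hstack([cv2.resize(im[120:250,200:330],(420,420)),w[:,100:480]]))
E
```

```text
12.85 eef caddy [-47.196  72.632 239.172] [-3.139 -0.001  1.902] -0.10990500681306581 [-0.795 -0.619  0.474] q [ 0.278  0.48  -0.44   1.825  0.255  0.895  0.052]
socket_center 0.35 [345.7, 196.0] [  2.39   81.185 129.   ]
socket_center 0.23 [345.5, 198.1] [  2.328  79.384 129.   ]
levers 0.83 [382.0, 302.3] [ 46.555 -29.64  115.   ]
door_press 0.56 [348.5, 195.6] [  8.546  76.437 110.   ]
door_press 0.21 [338.3, 41.4] [ -6.718 199.728 110.   ]
```

View pics/s6.png

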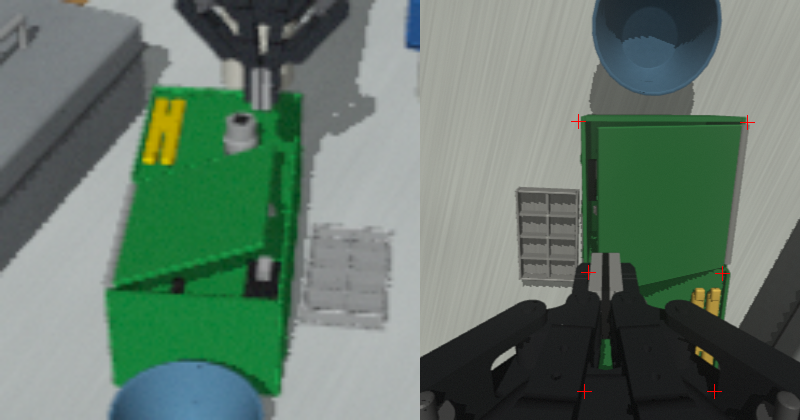

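The door is ajar, the socket stands upright on the deck, the levers, tray and bowl look unmoved, and the arm is clear.

```bash
python3 -c "
from cell import ctrl
print(ctrl.finish_job())"
```

```text
the job is handed in; nothing more can be done
None
```

I pushed the socket upright onto the fixed deck, then pressed the door and let it spring ajar; the levers, tray and bowl looked unmoved in the last picture, and I handed the job in with the arm clear at about 13 s.

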